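# Check weight back in its case

## Task

The scale has been checked: put the blue-banded check weight back in the bay of the grey weight case that carries the blue label, setting it gently down to the bay floor without dropping it. Then close the lid fully and swing the black latch shut over its catch. The bay with the red label stays empty (its weight is away for calibration); leave the yellow weight in its bay and do not disturb the other things on the worktop.

Things in the scene. Friction and masses are not known exactly. Their poses are not given: they have to be found in the camera images.
- weight_blue: Steel block check weight with a blue band round its body and a blue strip on top of its grip, about 0.45 kg. Body 48 (x) x 42 (y) x 26 mm high; on it stands a grip rib 36 (x) x 12 (y) mm, from 26 to 48 mm height: pinch the rib across y. Origin: centre of the underside. A half turn about z makes no difference.
- weight_yellow: The same weight with yellow marks, standing in its own bay of the case.
- case: Grey plastic clamshell case, fixed to the worktop, open. Base 94 (x) x 184 (y) mm, walls 34 mm high. Origin: centre of the underside; front (latch side) faces -x; z up. Black insert with a row of three bays at x = 0, y = -58, 0, +58 mm, each 56 (x) x 50 (y) mm; bay floors at z = 8 mm, ledges and dividers (8 mm wide) at z = 26 mm.
- label_blue: Blue label plate, 11 x 40 mm, on a black holder on the ledge in front (-x side) of one bay. Its origin is not on the plate but at the centre of the floor of the bay it marks (plate: 35 mm to -x and 25 mm up from it); axes as the case's. The labels change places from start to start.
- label_red: Red label plate of another bay, which is empty and stays empty; origin at the centre of that bay's floor.
- label_yellow: Yellow label plate of the yellow weight's bay; origin at the centre of that bay's floor.
- case_lid (a joint): Lid angle: 0 closed, 1.57 upright, opens backwards to 1.9. Stiff hinge, stays where it is left; about 2 N at the front edge moves it. The lid is a shell 94 x 184 mm, 30 mm deep: closed it fills z = 34 to 64 mm of the case; open, its hollow side faces the front.
- lid_edge (a point): Point on the lid's outer (top) face, 80 mm from the hinge line and 14 mm from the lid's front edge, middle of its width. Closed, it lies at x = -33, y = 0, z = 64 mm of the case.
- case_latch (a joint): Angle of the latch plate hinged on the lid's front wall: 0 hanging flat against the front with the catch block in its window, 1.57 standing straight out from the front. Stays where it is left; push it round in an arc (pushed straight in from far out it can bind). If the lid is not closed first (or stands ajar by over 0.02), its lower bar strikes the catch block.
- calculator: Black desk calculator, 116 x 69 x 15 mm, lying on the worktop; bystander. Origin: centre of the underside.
- card_pack_2: Flat clear bag of hardware under a red card header, 130 x 76 x 20 mm; bystander. Origin: centre of the underside.
- tape_black: Small roll of black tape lying flat, 66 mm across, 20 mm high; bystander. Origin: centre of the underside.
- pen_cup: White cup with a blue band, 74 mm across, 84 mm high; bystander. Origin: centre of the underside.
- lid_hinge (a point): Middle of the lid's hinge line, on the back edge of the case base (case x = +47, z = 34 mm); the line runs along the case's y.
- catch (a point): Front of the catch block, 16 wide and 7 mm high, that stands out 4 mm from the middle of the case's front wall (case x = -51, z = 22 mm).
- latch_tab (a point): Outer face of the thumb tab at the free end of the latch, 28 mm from the latch's hinge. Latch: black plate 40 wide (y), 31 long, 4 mm thick, with a window and, at its free end, the tab (34 wide, 5 high, standing 4 mm proud). Lid closed: the hinge line runs along y at x = -51, z = 39 mm of the case; the shut latch reaches down to z = 8 mm, the tab to x = -56 mm.
Not all that is in view belongs to the job. Leave any brown look-alike of the weight_blue alone.

How it is judged:
By the outcome, as a careful person would: the job done as asked, in the order asked, and still so for the second after the job is handed in, with the robot touching nothing.
It also fails if it takes over 56 s, if anything falls off the work surface, if the arm or the gripper's body presses on something with over 40 N, if the wrist force passes 120 N, or if a joint passes its speed limit or range.

## Robot

A 6-joint arm with a two-finger parallel gripper is mounted at the origin on a cart in front of the work surface, level with it; the furniture and walls round the work are solid. World frame = base frame: x ahead of the robot, y to its left, z up, the work surface at z = 0. Lengths are in mm, angles in rad, forces in N, time in s.
With the tool pointing down it reaches from about 425 to 950 mm from the base axis. Payload 3.5 kg.
Tool frame: the origin (TCP) lies midway between the tips of the shut fingers; the grasp point (between the pads) lies 19 mm behind it; z points along the fingers, y is the line along which they close (so a half turn about z gives the same grasp; the last joint's range is limited). The gripper opens to 85 mm and grips with 20 to 120 N. Pads are 22 mm wide; open, the fingers measure 114 mm over their backs; the gripper's body (76 mm by 85 mm) begins 54 mm behind the grasp point. The pads swing forward as they close: fully open they stand 13 mm farther back than shut.
Start: joints at [-1.372, 0.286, 1.577, -0, 1.279, -0.15], TCP at [230.718, -634.331, 231.325] pointing down, gripper open.
Joint ranges: [-2.77, 2.77], [-0.9, 2.22], [0.21, 2.48], [-1.53, 4.67], [0.24, 2.81], [-2.84, 2.84]. Speed limits (rad/s): [2.79, 2.79, 3.14, 3.14, 3.14, 3.14].

## Interface

Orientations are given as a unit quaternion [x, y, z, w].
In Python, from rig import robot gives the robot as it stands.
- The arm moves only by the tool carry_out, never from a script. Its argument "motion" is a list of rows, each an object of numbers: "dx", "dy", "dz": the shift along the tool's x, y, z in units of 30 cm (1.0 is 30 cm); "ax", "ay", "az": the turn, a rotation vector about the tool's x, y, z in units of pi/2 rad (1.0 is pi/2 rad); "gripper": the closure, from 0 (fully open) to 1 (shut). A call has exactly 8 rows; each row is the pose to reach, as a shift and turn from the pose commanded when the call began, along the tool's axes at that moment; what a row does not reach only later rows make up. A row lasts 1/8 s, in which the tool goes at most 62.5 mm and 10.7 degrees, less where a joint would pass 70% of its speed; a pose out of reach is approached as far as the arm can. A call with a number of a shift or a turn outside -1 to 1 is refused whole. A call with a gripper value outside its range is refused whole. The fingers move at their own pace and stop on an object; "squeeze" is the grip in N (left out, the last holds). Time passes only in rows, so rows that repeat a pose let the fingers close, or fill a call up. It gives the time, the measured TCP pose, the force, the opening and the grip force at its end, in the units of the state.
- robot.get_state(): the state, without advancing time (a new reading comes with each control period).
- robot.snapshot(name): name is "scene" or "top" or "wrist"; returns the picture (420x560x3 uint8, blue, green, red); there is no depth.
- robot.camera_model(name): a dict with "camera_matrix" (3x3 intrinsics, pixels), "T" (4x4, takes a point from camera to world coordinates); the wrist camera has in their place "hand_eye" (4x4, takes a point from camera to tool coordinates, whose origin is the TCP and whose axes are the flange's). Camera axes: x right, y down, z forward; pixel columns grow to the right and rows downward; lengths in mm; the calibration is good to about 2 mm. The wrist camera is an equidistant fisheye: a pixel r from the principal point sees the ray r / f radians off the axis. A picture is of the moment at which its call begins: read the wrist's pose just before it. camera_model takes no time and is no camera call.
- robot.finish_job(): hands the job in; it is judged then, once.
Trained networks look in the newest picture that a camera, given by its name, has taken for a name from the list of things; names that differ only in an ending like _2 or _b are one class to them, and where a whole thing is asked for, a point or a joint stands for the part that bears it (a point fixed in the world has none). Each returns a list of dicts, best first, with "p" (0 to 1); they miss things now and then, are a little off and sometimes report something else, mostly with a low value. They report only what shows in the picture. A call takes as long as a camera call. They do not tell look-alikes from the thing itself.
- robot.trace(camera, query): "region" (420x560 bool, what is visible of it) and "box" ([left, top, width, height] in pixels, round what is visible of it).
- robot.landmark_of(camera, query): "position" ([row, column] in pixels: a listed point, or the origin of a listed thing).
The state is a dict: "time": time; "joint_pos": joint angles; "qvel": joint speeds; "effort": joint torques, N m; "eef_pos": TCP position; "tcp_rot": TCP orientation; "contact_force": force on the tool from outside, world axes, zero at the start; "wrist_torque": the same for the moment, N m; "finger_gap": finger opening in mm; "gripper_force": force on a finger pad.
Only numpy, scipy, OpenCV 4.12 (cv2) and the standard library are available. Lean on these libraries where they do the work, as an engineer would, in place of code of your own. Each camera call takes 0.05 s, during which the arm holds its last target. There are 200 camera calls.

## Working session

There is one attempt and no reset: what is moved stays moved. The work goes in short steps, Python scripts to look and compute and a tool call to move; the robot and the scene stay as the last step left them, time stands still between calls to the robot, and variables do not carry over. Pictures are saved under pics/ and viewed, at most 10 in all, crops included, and the job is handed in when it is done.

Besides the shell and the picture viewer there is one more tool, called after "Request:" as name(argument=value, ...), one argument or row to a line, values as JSON. carry_out: Moves the arm, as the interface text tells. Its arguments: {"type":"object","properties":{"motion":{"type":"array","items":{"type":"object","properties":{"dx":{"type":"number","minimum":-1,"maximum":1},"dy":{"type":"number","minimum":-1,"maximum":1},"dz":{"type":"number","minimum":-1,"maximum":1},"ax":{"type":"number","minimum":-1,"maximum":1},"ay":{"type":"number","minimum":-1,"maximum":1},"az":{"type":"number","minimum":-1,"maximum":1},"gripper":{"type":"number"}}}},"squeeze":{"type":"number"}},"required":["motion"]}

```bash
mkdir -p pics; ls
cat > h.py <<'E'
import numpy as np, cv2
from rig import robot
from scipy.spatial.transform import Rotation as R
def ray(cam,row,col):
    m=robot.camera_model(cam);K=np.array(m["camera_matrix"])
    x=(col-K[0,2])/K[0,0];y=(row-K[1,2])/K[1,1]
    if cam=="wrist":
        s=robot.get_state();r=np.hypot(x,y);d=np.array([x/r*np.sin(r),y/r*np.sin(r),np.cos(r)]) if r>0 else np.array([0,0,1.])
        T=np.eye(4);T[:3,:3]=R.from_quat(s["tcp_rot"]).as_matrix();T[:3,3]=s["eef_pos"];T=T@np.array(m["hand_eye"])
    else:
        d=np.array([x,y,1]);T=np.array(m["T"])
    return T[:3,3],T[:3,:3]@d
def hit(cam,row,col,z):
    o,d=ray(cam,row,col);return o+d*(z-o[2])/d[2]
E
python3 - <<'E'
from h import *
for c in("scene","top"):
    im=robot.snapshot(c);cv2.imwrite(f"pics/{c}1.png",im)
    for q in ["weight_blue","weight_yellow","case","label_blue","label_red","label_yellow","lid_hinge","catch","lid_edge","latch_tab"]:
        for r in robot.landmark_of(c,q)[:3]:
            z={"label_blue":8,"label_red":8,"label_yellow":8,"weight_yellow":8,"lid_hinge":34,"catch":22}.get(q,0)
            print(c,q,round(r["p"],2),np.round(r["position"]),np.round(hit(c,*r["position"],z)[:2]))
s=robot.get_state();print(s["time"],s["eef_pos"],s["tcp_rot"],s["finger_gap"])
E
```

```text
pics
scene weight_blue 0.87 [208. 361.] [487. -83.]
scene weight_blue 0.56 [226. 333.] [472.  24.]
scene weight_yellow 0.69 [274. 250.] [441. 292.]
scene case 0.92 [260. 266.] [463. 234.]
scene label_blue 0.55 [258. 264.] [465. 239.]
scene label_blue 0.28 [273. 251.] [443. 288.]
scene label_red 0.7 [259. 264.] [464. 239.]
scene label_red 0.54 [242. 277.] [495. 183.]
scene label_yellow 0.58 [275. 250.] [439. 294.]
scene lid_hinge 0.97 [243. 248.] [510. 258.]
scene lid_hinge 0.74 [203. 242.] [643. 204.]
scene catch 0.84 [266. 281.] [412. 222.]
scene lid_edge 0.63 [215. 234.] [644. 231.]
scene latch_tab 0.54 [202. 243.] [674. 184.]
top weight_blue 0.84 [251. 351.] [465.  31.]
top weight_blue 0.65 [244. 403.] [489. -80.]
top weight_yellow 0.89 [254. 227.] [439. 289.]
top case 0.77 [244. 254.] [468. 236.]
top case 0.73 [250. 227.] [449. 290.]
top case 0.68 [192. 235.] [579. 287.]
top label_blue 0.64 [248. 255.] [458. 232.]
top label_red 0.44 [235. 280.] [487. 181.]
top label_yellow 0.67 [255. 229.] [437. 284.]
top lid_hinge 0.74 [245. 251.] [456. 238.]
top lid_hinge 0.58 [221. 244.] [505. 258.]
top lid_hinge 0.22 [159. 359.] [662.  23.]
top catch 0.97 [269. 261.] [411. 214.]
top lid_edge 0.73 [192. 233.] [581. 290.]
top lid_edge 0.23 [236. 279.] [487. 184.]
top latch_tab 0.63 [192. 232.] [579. 293.]
1.1 [ 230.7098335  -634.32706413  231.31005555] [ 9.84829163e-01  1.73526711e-01 -9.90751919e-06 -1.54328980e-05] 85.27649092371489
```

```bash
python3 -c "
import cv2,numpy as np
"
```

```text
(no output)
```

View pics/scene1.png

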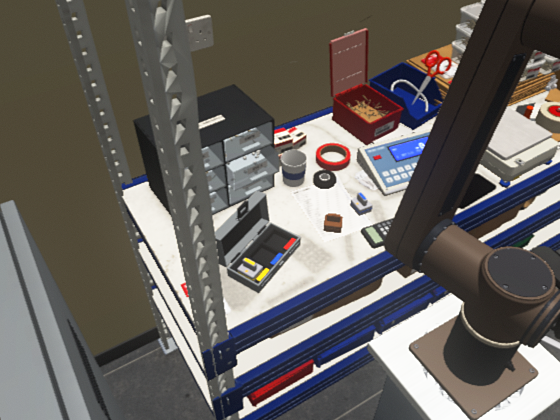

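View pics/top1.png

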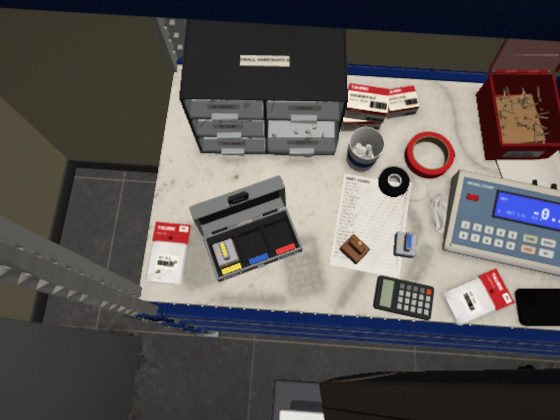

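The scene picture shows the case open with the yellow weight in the left bay, the blue label on the middle bay and the red label on the right. The blue weight is at top pixel (405,243), and the brown look-alike is at (354,247).

Request:
carry_out(
  motion=[
    {"dx": 0.95, "dy": -0.95, "gripper": 0},
    {"dx": 0.95, "dy": -0.95, "gripper": 0},
    {"dx": 0.95, "dy": -0.95, "gripper": 0},
    {"dx": 0.95, "dy": -0.95, "gripper": 0},
    {"dx": 0.95, "dy": -0.95, "gripper": 0},
    {"dx": 0.95, "dy": -0.95, "gripper": 0},
    {"dx": 0.95, "dy": -0.95, "gripper": 0},
    {"dx": 0.95, "dy": -0.95, "gripper": 0},
  ],
)

```text
invalid input
```

Request:
carry_out(
  motion=[
    {"dx": 0.45, "dy": -0.49, "dz": 0.1, "gripper": 0.3},
    {"dx": 0.45, "dy": -0.49, "dz": 0.1, "gripper": 0.3},
    {"dx": 0.45, "dy": -0.49, "dz": 0.1, "gripper": 0.3},
    {"dx": 0.45, "dy": -0.49, "dz": 0.1, "gripper": 0.3},
    {"dx": 0.45, "dy": -0.49, "dz": 0.1, "gripper": 0.3},
    {"dx": 0.45, "dy": -0.49, "dz": 0.1, "gripper": 0.3},
    {"dx": 0.45, "dy": -0.49, "dz": 0.1, "gripper": 0.3},
    {"dx": 0.45, "dy": -0.49, "dz": 0.1, "gripper": 0.3},
  ],
)

```text
invalid input
```

```bash
cat >> h.py <<'E'
def st():
    s=robot.get_state();print("t",round(s["time"],2),"pos",np.round(s["eef_pos"],1),"rv",np.round(R.from_quat(s["tcp_rot"]).as_matrix()[:,0],3),np.round(R.from_quat(s["tcp_rot"]).as_matrix()[:,2],3),"F",np.round(s["contact_force"],1),"gap",round(s["finger_gap"],1),"gf",round(s["gripper_force"],1));return s
E
python3 - <<'E'
from h import *
st()
im=robot.snapshot("wrist");cv2.imwrite("pics/w1.png",im)
print(robot.camera_model("wrist"))
for q in ["weight_blue","label_blue","label_red","label_yellow","weight_yellow","case","catch","lid_hinge"]:
    z={"weight_blue":0,"catch":22,"lid_hinge":34,"case":0}.get(q,8)
    for r in robot.landmark_of("wrist",q)[:2]:
        print(q,round(r["p"],2),np.round(r["position"]),np.round(hit("wrist",*r["position"],z)[:2]))
# blue strip on top of weight
hsv=cv2.cvtColor(im,cv2.COLOR_BGR2HSV)
m=cv2.inRange(hsv,(100,120,60),(130,255,255))
n,l,s,c=cv2.connectedComponentsWithStats(m)
for i in range(1,n):
    if s[i,4]>60:
        ys,xs=np.nonzero(l==i);P=np.array([hit("wrist",y,x,48)[:2] for y,x in zip(ys,xs)]).astype(np.float32)
        print(s[i],cv2.minAreaRect(P))
E
```

```text
t 1.1 pos [ 230.7 -634.3  231.3] rv [ 0.94   0.342 -0.   ] [-0.  0. -1.] F [ 0.5 -0.5  0.1] gap 85.3 gf 0.0
{'camera_matrix': array([[325.1922621 ,   0.        , 276.67685111],
       [  0.        , 325.1922621 , 208.7836933 ],
       [  0.        ,   0.        ,   1.        ]]), 'hand_eye': array([[-6.22257278e-04, -9.58173719e-01, -2.86186541e-01,
         7.24329186e+01],
       [ 9.99999749e-01, -4.99604263e-04, -5.01593981e-04,
        -7.06755230e-01],
       [ 3.37634154e-04, -2.86186782e-01,  9.58173790e-01,
        -1.42475171e+02],
       [ 0.00000000e+00,  0.00000000e+00,  0.00000000e+00,
         1.00000000e+00]])}Traceback (most recent call last):
  File "<stdin>", line 15, in <module>
  File "h.py", line 14, in hit
    o,d=ray(cam,row,col);return o+d*(z-o[2])/d[2]
        ~~~^^^^^^^^^^^^^
  File "h.py", line 8, in ray
    s=robot.get_state();r=np.hypot(x,y);d=np.array([x/r*np.sin(r),y/r*np.sin(r),np.cos(r)]) if r>0 else np.array([0,0,1.])
ValueError: time passes only in moves, steps and waits
```

View pics/w1.png

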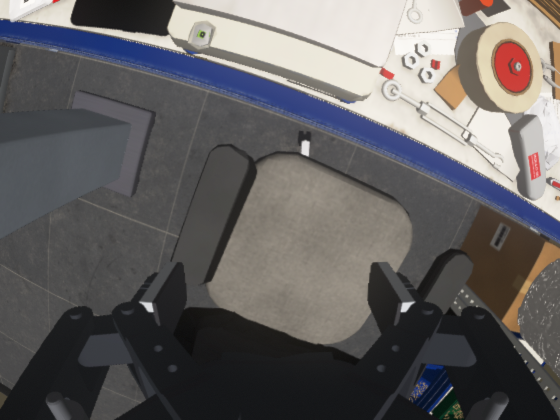

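The moves were refused and the arm hasn't moved; the wrist picture still shows the start pose over the stool. I'll send complete rows.

Request:
carry_out(
  motion=[
    {"dx": 0.95, "dy": -0.95, "dz": 0, "ax": 0, "ay": 0, "az": 0, "gripper": 0},
    {"dx": 0.95, "dy": -0.95, "dz": 0, "ax": 0, "ay": 0, "az": 0, "gripper": 0},
    {"dx": 0.95, "dy": -0.95, "dz": 0, "ax": 0, "ay": 0, "az": 0, "gripper": 0},
    {"dx": 0.95, "dy": -0.95, "dz": 0, "ax": 0, "ay": 0, "az": 0, "gripper": 0},
    {"dx": 0.95, "dy": -0.95, "dz": 0, "ax": 0, "ay": 0, "az": 0, "gripper": 0},
    {"dx": 0.95, "dy": -0.95, "dz": 0, "ax": 0, "ay": 0, "az": 0, "gripper": 0},
    {"dx": 0.95, "dy": -0.95, "dz": 0, "ax": 0, "ay": 0, "az": 0, "gripper": 0},
    {"dx": 0.95, "dy": -0.95, "dz": 0, "ax": 0, "ay": 0, "az": 0, "gripper": 0},
  ],
  squeeze=60,
)

```text
time: 2.55
eef_pos: [401.8, -267.6, 231.6]
tcp_rot: [0.985, 0.175, 0.0, 0.0]
contact_force: [0.2, -1.1, 0.4]
finger_gap: 85.3
gripper_force: 0.0
```

Request:
carry_out(
  motion=[
    {"dx": 0.45, "dy": -0.49, "dz": 0.1, "ax": 0, "ay": 0, "az": 0, "gripper": 0.3},
    {"dx": 0.45, "dy": -0.49, "dz": 0.1, "ax": 0, "ay": 0, "az": 0, "gripper": 0.3},
    {"dx": 0.45, "dy": -0.49, "dz": 0.1, "ax": 0, "ay": 0, "az": 0, "gripper": 0.3},
    {"dx": 0.45, "dy": -0.49, "dz": 0.1, "ax": 0, "ay": 0, "az": 0, "gripper": 0.3},
    {"dx": 0.45, "dy": -0.49, "dz": 0.1, "ax": 0, "ay": 0, "az": 0, "gripper": 0.3},
    {"dx": 0.45, "dy": -0.49, "dz": 0.1, "ax": 0, "ay": 0, "az": 0, "gripper": 0.3},
    {"dx": 0.45, "dy": -0.49, "dz": 0.1, "ax": 0, "ay": 0, "az": 0, "gripper": 0.3},
    {"dx": 0.45, "dy": -0.49, "dz": 0.1, "ax": 0, "ay": 0, "az": 0, "gripper": 0.3},
  ],
)

```text
time: 3.55
eef_pos: [477.7, -85.8, 201.6]
tcp_rot: [0.985, 0.173, 0.0, 0.0]
contact_force: [-0.8, 0.1, 0.9]
finger_gap: 59.7
gripper_force: 0.0
```

```bash
cat > h.py <<'E'
import numpy as np, cv2
from rig import robot
from scipy.spatial.transform import Rotation as R
S=robot.get_state(); M={}
def ray(cam,row,col):
    if cam not in M: M[cam]=robot.camera_model(cam)
    m=M[cam];K=np.array(m["camera_matrix"])
    x=(col-K[0,2])/K[0,0];y=(row-K[1,2])/K[1,1]
    if cam=="wrist":
        r=np.hypot(x,y)+1e-9;d=np.array([x/r*np.sin(r),y/r*np.sin(r),np.cos(r)])
        T=np.eye(4);T[:3,:3]=R.from_quat(S["tcp_rot"]).as_matrix();T[:3,3]=S["eef_pos"];T=T@np.array(m["hand_eye"])
    else:
        d=np.array([x,y,1]);T=np.array(m["T"])
    return T[:3,3],T[:3,:3]@d
def hit(cam,row,col,z):
    o,d=ray(cam,row,col);return o+d*(z-o[2])/d[2]
def st():
    s=S;r=R.from_quat(s["tcp_rot"]).as_matrix();print("t",round(s["time"],2),"pos",np.round(s["eef_pos"],1),"x",np.round(r[:,0],3),"z",np.round(r[:,2],3),"F",np.round(s["contact_force"],1),"gap",round(s["finger_gap"],1),"gf",round(s["gripper_force"],1))
def find(cam,zs):
    for q,z in zs.items():
        for r in robot.landmark_of(cam,q)[:2]:
            print(q,round(r["p"],2),np.round(r["position"]),np.round(hit(cam,*r["position"],z)[:2],1))
def blobs(cam,im,lo,hi,z,minA=60):
    m=cv2.inRange(cv2.cvtColor(im,cv2.COLOR_BGR2HSV),lo,hi)
    n,l,s,c=cv2.connectedComponentsWithStats(m)
    for i in range(1,n):
        if s[i,4]>minA:
            ys,xs=np.nonzero(l==i);P=np.array([hit(cam,y,x,z)[:2] for y,x in zip(ys,xs)]).astype(np.float32)
            q=cv2.minAreaRect(P);print(s[i],np.round(q[0],1),np.round(q[1],1),round(q[2],1))
E
python3 - <<'E'
from h import *
st()
im=robot.snapshot("wrist");cv2.imwrite("pics/w2.png",im)
find("wrist",{"weight_blue":0,"label_blue":8,"label_red":8,"label_yellow":8,"case":0,"catch":22,"lid_hinge":34})
blobs("wrist",im,(100,120,60),(130,255,255),48)
E
```

```text
t 3.55 pos [477.7 -85.8 201.6] x [0.94 0.34 0.  ] z [ 0. -0. -1.] F [-0.8  0.1  0.9] gap 59.7 gf 0.0
weight_blue 0.97 [155. 178.] [470.   26.4]
weight_blue 0.64 [175. 273.] [483.3 -78.8]
case 0.67 [122.   3.] [437.9 299.7]
case 0.6 [116.  34.] [459.7 238.7]
catch 0.69 [154.  28.] [417.2 219. ]
lid_hinge 0.72 [77. 13.] [506.4 260.9]
[ 12 137  23  15 211] [436.5 208.6] [10.8 39.1] 24.7
[ 455  145   98   98 4067] [ 563.7 -338.4] [164.5  53.7] 80.9
[264 169  18  28 212] [484.9 -78.4] [ 7.  26.9] 85.2
[   0  195  178   90 2738] [350.1 113.2] [ 23.9 256.9] 0.2
[ 213  285  137   57 2212] [ 349.6 -141.3] [164.5  24.8] 90.0
```

View pics/w2.png

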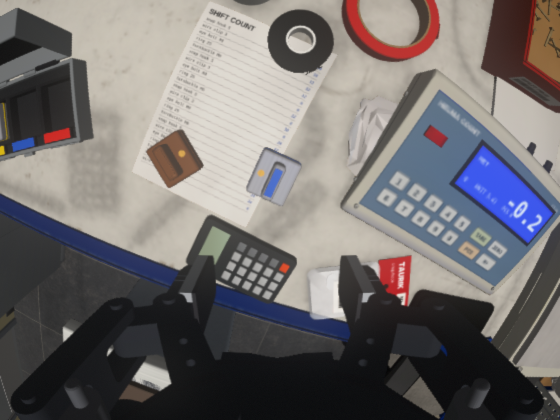

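The wrist picture shows the blue weight at (275,178), with its strip running about -5° in the world frame. The brown look-alike is at (175,158) and the calculator is clear.

Request:
carry_out(
  motion=[
    {"dx": 0.03, "dy": -0.015, "dz": 0.15, "ax": 0, "ay": 0, "az": 0.1, "gripper": 0.3},
    {"dx": 0.03, "dy": -0.015, "dz": 0.3, "ax": 0, "ay": 0, "az": 0.2, "gripper": 0.3},
    {"dx": 0.03, "dy": -0.015, "dz": 0.4, "ax": 0, "ay": 0, "az": 0.275, "gripper": 0.3},
    {"dx": 0.03, "dy": -0.015, "dz": 0.5, "ax": 0, "ay": 0, "az": 0.275, "gripper": 0.4},
    {"dx": 0.03, "dy": -0.015, "dz": 0.55, "ax": 0, "ay": 0, "az": 0.275, "gripper": 0.5},
    {"dx": 0.03, "dy": -0.015, "dz": 0.57, "ax": 0, "ay": 0, "az": 0.275, "gripper": 0.5},
    {"dx": 0.03, "dy": -0.015, "dz": 0.57, "ax": 0, "ay": 0, "az": 0.275, "gripper": 0.5},
    {"dx": 0.03, "dy": -0.015, "dz": 0.57, "ax": 0, "ay": 0, "az": 0.275, "gripper": 0.6},
  ],
)

```text
time: 4.95
eef_pos: [485.7, -77.8, 31.5]
tcp_rot: [0.999, -0.042, 0.001, 0.0]
contact_force: [0.3, -0.2, 0.6]
finger_gap: 34.3
gripper_force: 0.0
```

Run:
```python
from h import *
st()
im=robot.snapshot("wrist");cv2.imwrite("pics/w3.png",im[100:])
blobs("wrist",im,(100,120,60),(130,255,255),48)
```

```text
t 4.95 pos [485.7 -77.8  31.5] x [ 0.997 -0.083  0.002] z [ 0.002 -0.001 -1.   ] F [ 0.3 -0.2  0.6] gap 34.3 gf 0.0
[272 257  17  54 891] [484.9 -78.7] [ 7.1 27.4] 84.9
[513 350  47  27 509] [ 384.9 -262.2] [58.8 16.8] 88.0
[  0 379  36  22 379] [385.  148.1] [49.5 17.3] 89.8
[405 396  20  13  84] [ 386.2 -157.8] [23.1  4. ] 41.9
```

View pics/w3.png

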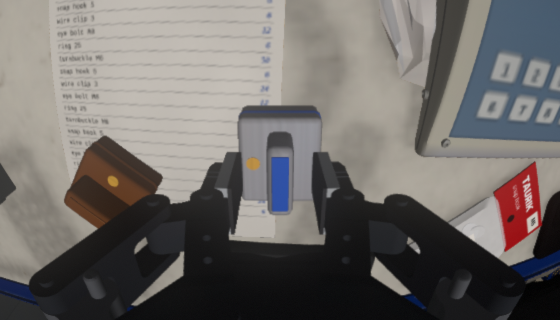

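The fingers straddle the rib, centred at picture (280,185). Closing now.

Request:
carry_out(
  motion=[
    {"dx": 0, "dy": 0, "dz": 0.005, "ax": 0, "ay": 0, "az": 0, "gripper": 1},
    {"dx": 0, "dy": 0, "dz": 0.005, "ax": 0, "ay": 0, "az": 0, "gripper": 1},
    {"dx": 0, "dy": 0, "dz": 0.005, "ax": 0, "ay": 0, "az": 0, "gripper": 1},
    {"dx": 0, "dy": 0, "dz": 0.005, "ax": 0, "ay": 0, "az": 0, "gripper": 1},
    {"dx": 0, "dy": 0, "dz": 0.005, "ax": 0, "ay": 0, "az": 0, "gripper": 1},
    {"dx": 0, "dy": 0, "dz": 0.005, "ax": 0, "ay": 0, "az": 0, "gripper": 1},
    {"dx": 0, "dy": 0, "dz": 0.005, "ax": 0, "ay": 0, "az": 0, "gripper": 1},
    {"dx": 0, "dy": 0, "dz": 0.005, "ax": 0, "ay": 0, "az": 0, "gripper": 1},
  ],
  squeeze=60,
)

```text
time: 6.0
eef_pos: [485.2, -77.9, 29.3]
tcp_rot: [0.999, -0.041, 0.001, 0.0]
contact_force: [-0.4, -2.9, 4.6]
finger_gap: 10.4
gripper_force: 62.9
```

Run:
```python
from h import *
st()
im=robot.snapshot("top")
# label plates (plate centre z=33): yellow, blue, red
for nm,lo,hi in(("Y",(22,120,120),(35,255,255)),("B",(100,140,80),(130,255,255)),("R",(0,160,120),(6,255,255)),("R2",(172,160,120),(180,255,255))):
    m=im.copy();m[:150]=0;m[:,:195]=0;m[300:]=0;m[:,310:]=0
    print(nm);blobs("top",m,lo,hi,33,15)
find("top",{"label_blue":8,"label_red":8,"label_yellow":8,"catch":22,"case":0})
```

```text
t 6.0 pos [485.2 -77.9  29.3] x [ 0.997 -0.083  0.001] z [ 0.001 -0.001 -1.   ] F [-0.4 -2.9  4.6] gap 10.4 gf 62.9
Y
[220 243   7  13  47] [444.4 294.1] [27.2  7. ] 24.1
[221 263  21  12 123] [406.1 273.9] [12.  40.3] 24.4
B
[248 253  21  12 121] [430.4 221.3] [11.9 41.3] 24.4
R
[275 243  21  12 117] [454.7 168.8] [11.6 41.3] 24.9
R2
label_blue 0.42 [255. 169.] [428.9 407.7]
label_red 0.55 [234. 282.] [489.8 178. ]
label_yellow 0.53 [256. 227.] [435.1 288.3]
catch 0.94 [267. 264.] [415.3 209.4]
catch 0.72 [183. 391.] [616.4 -49.9]
case 0.97 [248. 254.] [458.8 233.7]
```

Request:
carry_out(
  motion=[
    {"dx": 0, "dy": 0, "dz": -0.06, "ax": 0, "ay": 0, "az": 0, "gripper": 1},
    {"dx": 0, "dy": 0, "dz": -0.25, "ax": 0, "ay": 0, "az": 0, "gripper": 1},
    {"dx": 0, "dy": 0, "dz": -0.42, "ax": 0, "ay": 0, "az": 0, "gripper": 1},
    {"dx": -0.03, "dy": -0.18, "dz": -0.45, "ax": 0, "ay": 0, "az": -0.1, "gripper": 1},
    {"dx": -0.06, "dy": -0.36, "dz": -0.45, "ax": 0, "ay": 0, "az": -0.2, "gripper": 1},
    {"dx": -0.1, "dy": -0.54, "dz": -0.45, "ax": 0, "ay": 0, "az": -0.3, "gripper": 1},
    {"dx": -0.12, "dy": -0.72, "dz": -0.45, "ax": 0, "ay": 0, "az": -0.328, "gripper": 1},
    {"dx": -0.14, "dy": -0.85, "dz": -0.45, "ax": 0, "ay": 0, "az": -0.328, "gripper": 1},
  ],
)

```text
time: 7.3
eef_pos: [461.0, 182.5, 161.0]
tcp_rot: [0.977, 0.215, -0.003, -0.001]
contact_force: [0.4, -0.9, -3.2]
finger_gap: 9.8
gripper_force: 61.8
```

```bash
cat >> h.py <<'E'
def plates(im,mask=None):
    for nm,lo,hi in(("Y",(20,120,110),(36,255,255)),("B",(100,140,70),(130,255,255)),("R",(0,150,100),(6,255,255))):
        print(nm);blobs("wrist",im,lo,hi,33,150)
E
python3 - <<'E'
from h import *
st()
im=robot.snapshot("wrist");cv2.imwrite("pics/w4.png",im)
plates(im)
find("wrist",{"catch":22,"lid_hinge":34,"lid_edge":100})
E
```

```text
t 7.3 pos [461.  182.5 161. ] x [ 0.907  0.42  -0.005] z [-0.006  0.001 -1.   ] F [ 0.4 -0.9 -3.2] gap 9.8 gf 61.8
Y
[141 159  11  33 275] [431.7 299.2] [29.3  8.6] 24.4
[140 204  42  13 529] [406.7 275.2] [11.6 40.6] 24.7
B
[200 205  44  12 467] [430.4 223.3] [10.2 38.7] 24.8
[  57  224  166   79 2065] [341.1 286.7] [ 19.  191.4] 1.1
[269 259  17  54 885] [381.6 146.9] [59.7 15.2] 24.2
[265 315  31  26 427] [337.5 122.5] [29.9 34.6] 18.5
[501 379  59  20 631] [ 350.9 -367.8] [237.3  46.6] 90.0
R
catch 0.85 [227. 220.] [411.4 218.6]
lid_hinge 0.56 [117. 220.] [505.2 255.3]
lid_edge 0.67 [ 54. 195.] [541.1 276.7]
```

View pics/w4.png

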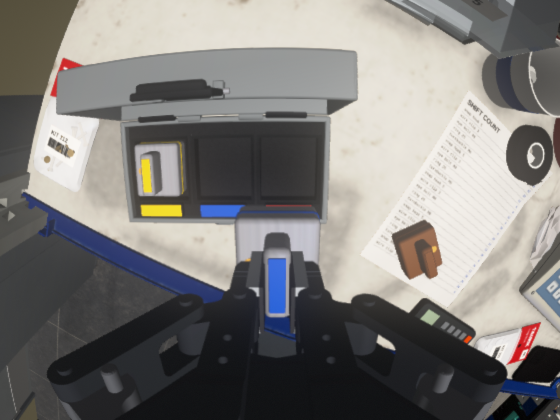

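Wrist picture: the middle bay (225,165) is empty behind the blue plate (222,211), and the weight is square in the grip. The lid is open at the top of the picture.

Request:
carry_out(
  motion=[
    {"dx": 0.04, "dy": -0.08, "dz": 0, "ax": 0, "ay": 0, "az": 0, "gripper": 1},
    {"dx": 0.08, "dy": -0.162, "dz": 0, "ax": 0, "ay": 0, "az": 0, "gripper": 1},
    {"dx": 0.08, "dy": -0.162, "dz": 0.06, "ax": 0, "ay": 0, "az": 0, "gripper": 1},
    {"dx": 0.08, "dy": -0.162, "dz": 0.14, "ax": 0, "ay": 0, "az": 0, "gripper": 1},
    {"dx": 0.08, "dy": -0.162, "dz": 0.2, "ax": 0, "ay": 0, "az": 0, "gripper": 1},
    {"dx": 0.08, "dy": -0.162, "dz": 0.23, "ax": 0, "ay": 0, "az": 0, "gripper": 1},
    {"dx": 0.08, "dy": -0.162, "dz": 0.23, "ax": 0, "ay": 0, "az": 0, "gripper": 1},
    {"dx": 0.08, "dy": -0.162, "dz": 0.23, "ax": 0, "ay": 0, "az": 0, "gripper": 1},
  ],
)

```text
time: 8.5
eef_pos: [466.2, 234.3, 95.7]
tcp_rot: [0.977, 0.214, 0.001, -0.0]
contact_force: [-0.2, 0.3, -2.8]
finger_gap: 10.3
gripper_force: 61.8
```

Run:
```python
from h import *
st()
im=robot.snapshot("wrist");cv2.imwrite("pics/w5.png",im)
plates(im)
m=im.copy();m[:230]=0;m[360:]=0;m[:,:240]=0;m[:,330:]=0
print("strip");blobs("wrist",m,(100,140,70),(130,255,255),S["eef_pos"][2]+19,200)
```

```text
t 8.5 pos [466.2 234.3  95.7] x [0.908 0.419 0.002] z [ 0.002  0.    -1.   ] F [-0.2  0.3 -2.8] gap 10.3 gf 61.8
Y
[169 216  16  42 480] [428.1 294.9] [31.1  8.6] 24.4
[166 265  55  16 760] [406.6 275.3] [11.8 40.6] 24.7
B
[269 259  17  54 890] [422.8 215. ] [45.  11.6] 24.1
[  58  271   92   48 1135] [347.3 341.2] [19.2 88.2] 3.0
[486 405  74  14 707] [ 348.8 -229. ] [249.5  21.1] 89.9
R
[ 48  72  61  34 687] [500.7 407.8] [22.9 55.2] 26.2
[325 266  55  15 743] [454.9 170.1] [11.5 40.3] 23.2
strip
[269 259  17  54 890] [466. 235.] [27.1  7. ] 24.1
```

View pics/w5.png

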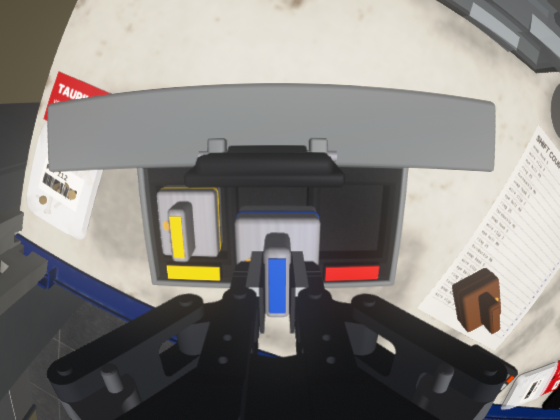

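The weight is over the middle bay, needing about (-2.1, -3.5) mm in tool axes. Correct, then descend.

Request:
carry_out(
  motion=[
    {"dx": -0.007, "dy": -0.012, "dz": 0, "ax": 0, "ay": 0, "az": 0, "gripper": 1},
    {"dx": -0.007, "dy": -0.012, "dz": 0.03, "ax": 0, "ay": 0, "az": 0, "gripper": 1},
    {"dx": -0.007, "dy": -0.012, "dz": 0.06, "ax": 0, "ay": 0, "az": 0, "gripper": 1},
    {"dx": -0.007, "dy": -0.012, "dz": 0.09, "ax": 0, "ay": 0, "az": 0, "gripper": 1},
    {"dx": -0.007, "dy": -0.012, "dz": 0.12, "ax": 0, "ay": 0, "az": 0, "gripper": 1},
    {"dx": -0.007, "dy": -0.012, "dz": 0.15, "ax": 0, "ay": 0, "az": 0, "gripper": 1},
    {"dx": -0.007, "dy": -0.012, "dz": 0.17, "ax": 0, "ay": 0, "az": 0, "gripper": 1},
    {"dx": -0.007, "dy": -0.012, "dz": 0.175, "ax": 0, "ay": 0, "az": 0, "gripper": 1},
  ],
)

```text
time: 9.55
eef_pos: [461.8, 236.6, 41.8]
tcp_rot: [0.977, 0.214, -0.0, 0.0]
contact_force: [-0.8, -0.8, -3.7]
finger_gap: 10.5
gripper_force: 61.8
```

Request:
carry_out(
  motion=[
    {"dx": 0.002, "dy": 0, "dz": 0.003, "ax": 0, "ay": 0, "az": 0, "gripper": 1},
    {"dx": 0.002, "dy": 0, "dz": 0.006, "ax": 0, "ay": 0, "az": 0, "gripper": 1},
    {"dx": 0.002, "dy": 0, "dz": 0.009, "ax": 0, "ay": 0, "az": 0, "gripper": 1},
    {"dx": 0.002, "dy": 0, "dz": 0.011, "ax": 0, "ay": 0, "az": 0, "gripper": 1},
    {"dx": 0.002, "dy": 0, "dz": 0.013, "ax": 0, "ay": 0, "az": 0, "gripper": 1},
    {"dx": 0.002, "dy": 0, "dz": 0.014, "ax": 0, "ay": 0, "az": 0, "gripper": 1},
    {"dx": 0.002, "dy": 0, "dz": 0.015, "ax": 0, "ay": 0, "az": 0, "gripper": 1},
    {"dx": 0.002, "dy": 0, "dz": 0.015, "ax": 0, "ay": 0, "az": 0, "gripper": 1},
  ],
)

```text
time: 10.55
eef_pos: [462.6, 236.9, 37.8]
tcp_rot: [0.977, 0.214, -0.0, -0.0]
contact_force: [-0.2, 0.1, -3.6]
finger_gap: 10.5
gripper_force: 61.8
```

Request:
carry_out(
  motion=[
    {"dx": 0, "dy": 0, "dz": 0.002, "ax": 0, "ay": 0, "az": 0, "gripper": 1},
    {"dx": 0, "dy": 0, "dz": 0.003, "ax": 0, "ay": 0, "az": 0, "gripper": 1},
    {"dx": 0, "dy": 0, "dz": 0.004, "ax": 0, "ay": 0, "az": 0, "gripper": 1},
    {"dx": 0, "dy": 0, "dz": 0.005, "ax": 0, "ay": 0, "az": 0, "gripper": 1},
    {"dx": 0, "dy": 0, "dz": 0.005, "ax": 0, "ay": 0, "az": 0, "gripper": 1},
    {"dx": 0, "dy": 0, "dz": 0.005, "ax": 0, "ay": 0, "az": 0, "gripper": 1},
    {"dx": 0, "dy": 0, "dz": 0.005, "ax": 0, "ay": 0, "az": 0, "gripper": 1},
    {"dx": 0, "dy": 0, "dz": 0.005, "ax": 0, "ay": 0, "az": 0, "gripper": 1},
  ],
)

```text
time: 11.55
eef_pos: [462.8, 236.9, 37.3]
tcp_rot: [0.977, 0.214, -0.0, 0.0]
contact_force: [-3.6, -1.7, 6.2]
finger_gap: 10.3
gripper_force: 63.2
```

Floor contact: about 10 N more upward force, at exactly the expected height. Release with a small opening and rise.

Request:
carry_out(
  motion=[
    {"dx": 0, "dy": 0, "dz": 0.003, "ax": 0, "ay": 0, "az": 0, "gripper": 0.7},
    {"dx": 0, "dy": 0, "dz": 0.003, "ax": 0, "ay": 0, "az": 0, "gripper": 0.7},
    {"dx": 0, "dy": 0, "dz": 0.003, "ax": 0, "ay": 0, "az": 0, "gripper": 0.7},
    {"dx": 0, "dy": 0, "dz": 0.003, "ax": 0, "ay": 0, "az": 0, "gripper": 0.7},
    {"dx": 0, "dy": 0, "dz": -0.03, "ax": 0, "ay": 0, "az": 0, "gripper": 0.7},
    {"dx": 0, "dy": 0, "dz": -0.15, "ax": 0, "ay": 0, "az": 0, "gripper": 0.7},
    {"dx": 0, "dy": 0, "dz": -0.3, "ax": 0, "ay": 0, "az": 0, "gripper": 0.7},
    {"dx": 0, "dy": 0, "dz": -0.45, "ax": 0, "ay": 0, "az": 0, "gripper": 0.7},
  ],
)

```text
time: 12.55
eef_pos: [462.5, 236.9, 173.3]
tcp_rot: [0.977, 0.214, 0.0, -0.0]
contact_force: [0.3, 0.2, 0.3]
finger_gap: 25.6
gripper_force: 0.0
```

Run:
```python
from h import *
st()
print(S["joint_pos"])
im=robot.snapshot("wrist");cv2.imwrite("pics/w6.png",im)
sc=robot.snapshot("scene");c=cv2.resize(sc[180:300,190:330],None,fx=4,fy=4,interpolation=cv2.INTER_CUBIC);cv2.imwrite("pics/s6.png",c)
for cam in("wrist","scene"):
    for q in("lid_edge","latch_tab"):
        for r in robot.landmark_of(cam,q)[:2]:
            o,d=ray(cam,*r["position"])
            # intersect with case plane y=0
            a=np.deg2rad(24.66);ex=np.array([np.cos(a),np.sin(a),0]);ey=np.array([-np.sin(a),np.cos(a),0]);o0=np.array([462.6,237.2,0])
            p=o+d*(ey@(o0-o))/(ey@d);print(cam,q,round(r["p"],2),np.round(r["position"]),"case x,z",np.round([ex@(p-o0),p[2]],1))
```

```text
t 12.55 pos [462.5 236.9 173.3] x [0.908 0.419 0.001] z [ 0.001  0.    -1.   ] F [0.3 0.2 0.3] gap 25.6 gf 0.0
[ 2.77989946e-01 -1.10652183e-03  2.00838771e+00  2.74734380e-05
  1.13369800e+00  1.41672446e+00]
wrist lid_edge 0.58 [ 96. 277.] case x,z [ 111.  -347.4]
wrist latch_tab 0.95 [129. 277.] case x,z [ 54.9 -69.8]
scene lid_edge 0.89 [218. 235.] case x,z [ 86.6 104.8]
scene latch_tab 0.56 [205. 240.] case x,z [ 69.  157.5]
```

View pics/w6.png

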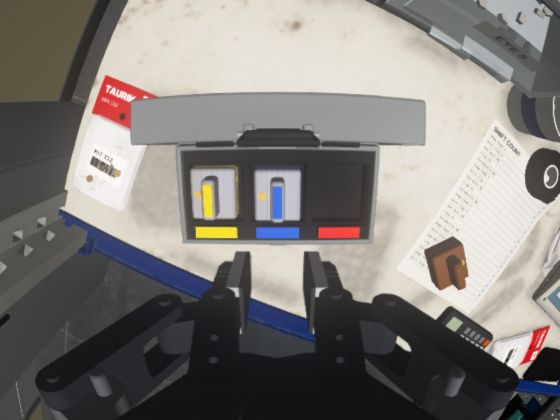

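View pics/s6.png

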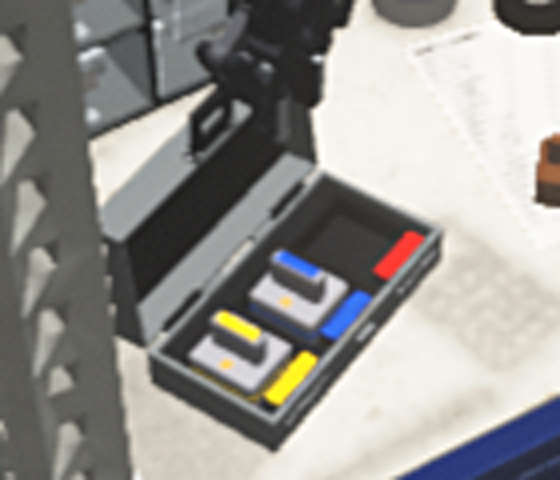

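The weight sits fully in the middle bay at wrist (277,195). The lid is at about 1.72 rad with the latch standing straight up from it, up to z ≈ 160. I'll go over it, closed-fingered, to the back of the lid.

Request:
carry_out(
  motion=[
    {"dx": 0, "dy": 0, "dz": -0.12, "ax": 0, "ay": 0, "az": -0.115, "gripper": 1},
    {"dx": 0.05, "dy": 0, "dz": -0.15, "ax": 0, "ay": 0, "az": -0.23, "gripper": 1},
    {"dx": 0.15, "dy": 0, "dz": -0.15, "ax": 0, "ay": 0, "az": -0.345, "gripper": 1},
    {"dx": 0.25, "dy": 0, "dz": -0.15, "ax": 0, "ay": 0, "az": -0.46, "gripper": 1},
    {"dx": 0.35, "dy": 0, "dz": -0.15, "ax": 0, "ay": 0, "az": -0.575, "gripper": 1},
    {"dx": 0.45, "dy": 0, "dz": -0.15, "ax": 0, "ay": 0, "az": -0.69, "gripper": 1},
    {"dx": 0.45, "dy": 0, "dz": -0.15, "ax": 0, "ay": 0, "az": -0.805, "gripper": 1},
    {"dx": 0.45, "dy": 0, "dz": -0.15, "ax": 0, "ay": 0, "az": -0.92, "gripper": 1},
  ],
)

```text
time: 13.85
eef_pos: [584.5, 293.2, 213.3]
tcp_rot: [0.589, 0.808, -0.002, -0.001]
contact_force: [1.0, 0.4, 0.1]
finger_gap: 0.1
gripper_force: 0.0
```

```bash
cat >> h.py <<'E'
A=np.deg2rad(24.66);O=np.array([462.6,237.2,0]);C=np.array([[np.cos(A),np.sin(A),0],[-np.sin(A),np.cos(A),0],[0,0,1]])
def cs():
    print("case",np.round(C@(np.array(S["eef_pos"])-O),1),"tool x,y,z in case",np.round((C@R.from_quat(S["tcp_rot"]).as_matrix()).T,3).tolist())
E
python3 -c "
from h import *
st();cs()"
```

```text
t 13.85 pos [584.5 293.2 213.3] x [-0.307  0.952  0.   ] z [-0.005 -0.002 -1.   ] F [1.  0.4 0.1] gap 0.1 gf 0.0
case [1.342e+02 1.000e-01 2.133e+02] tool x,y,z in case [[0.118, 0.993, 0.0], [0.993, -0.118, -0.005], [-0.005, 0.001, -1.0]]
```

Request:
carry_out(
  motion=[
    {"dx": 0, "dy": 0, "dz": 0.1, "ax": 0, "ay": 0, "az": -0.075, "gripper": 1},
    {"dx": 0, "dy": 0, "dz": 0.2, "ax": 0, "ay": 0, "az": -0.075, "gripper": 1},
    {"dx": 0, "dy": 0, "dz": 0.3, "ax": 0, "ay": 0, "az": -0.075, "gripper": 1},
    {"dx": 0, "dy": 0, "dz": 0.36, "ax": 0, "ay": 0, "az": -0.075, "gripper": 1},
    {"dx": 0, "dy": 0, "dz": 0.38, "ax": 0, "ay": 0, "az": -0.075, "gripper": 1},
    {"dx": 0, "dy": 0, "dz": 0.38, "ax": 0, "ay": 0, "az": -0.075, "gripper": 1},
    {"dx": 0, "dy": -0.02, "dz": 0.38, "ax": 0, "ay": 0, "az": -0.075, "gripper": 1},
    {"dx": 0, "dy": -0.04, "dz": 0.38, "ax": 0, "ay": 0, "az": -0.075, "gripper": 1},
  ],
)

```text
time: 14.85
eef_pos: [574.0, 290.0, 103.6]
tcp_rot: [0.542, 0.84, 0.001, 0.001]
contact_force: [0.3, -0.6, 0.3]
finger_gap: -0.3
gripper_force: 0.0
```

```bash
python3 -c "
from h import *
st();cs()
cv2.imwrite('pics/s7.png',cv2.resize(robot.snapshot('scene')[140:300,180:340],None,fx=3.5,fy=3.5,interpolation=cv2.INTER_CUBIC))"
```

```text
t 14.85 pos [574.  290.  103.6] x [-0.412  0.911 -0.   ] z [ 0.002  0.001 -1.   ] F [ 0.3 -0.6  0.3] gap -0.3 gf 0.0
case [123.2   1.5 103.6] tool x,y,z in case [[0.006, 1.0, -0.0], [1.0, -0.006, 0.002], [0.002, -0.0, -1.0]]
```

View pics/s7.png

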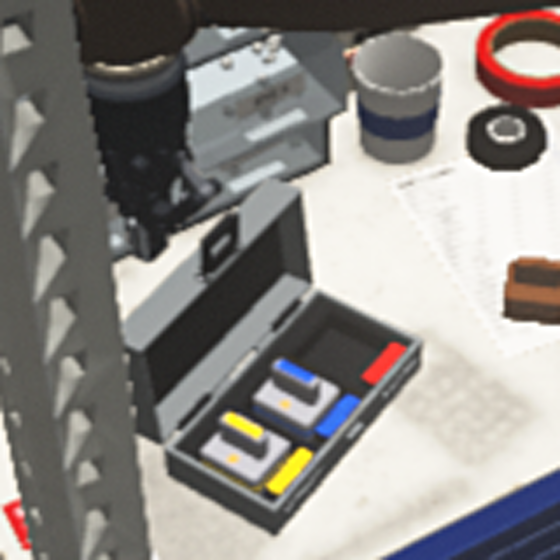

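The closed fingers stand behind the lid, and the latch is upright at the lid's top centre (220,245). Pushing the lid forward.

Request:
carry_out(
  motion=[
    {"dx": 0, "dy": -0.037, "dz": 0, "ax": 0, "ay": 0, "az": 0, "gripper": 1},
    {"dx": 0, "dy": -0.063, "dz": 0, "ax": 0, "ay": 0, "az": 0, "gripper": 1},
    {"dx": 0, "dy": -0.087, "dz": 0, "ax": 0, "ay": 0, "az": 0, "gripper": 1},
    {"dx": 0, "dy": -0.11, "dz": 0, "ax": 0, "ay": 0, "az": 0, "gripper": 1},
    {"dx": 0, "dy": -0.137, "dz": -0.005, "ax": 0, "ay": 0, "az": 0, "gripper": 1},
    {"dx": 0, "dy": -0.163, "dz": -0.01, "ax": 0, "ay": 0, "az": 0, "gripper": 1},
    {"dx": 0, "dy": -0.19, "dz": -0.015, "ax": 0, "ay": 0, "az": 0, "gripper": 1},
    {"dx": 0, "dy": -0.217, "dz": -0.015, "ax": 0, "ay": 0, "az": 0, "gripper": 1},
  ],
)

```text
time: 15.9
eef_pos: [513.8, 262.6, 106.8]
tcp_rot: [0.542, 0.84, -0.0, -0.0]
contact_force: [1.9, -0.2, 2.2]
finger_gap: -0.3
gripper_force: 1.1
```

```bash
python3 -c "
from h import *
st();cs()"
```

```text
t 15.9 pos [513.8 262.6 106.8] x [-0.412  0.911 -0.   ] z [-0. -0. -1.] F [ 1.9 -0.2  2.2] gap -0.3 gf 1.1
case [ 57.1   1.7 106.8] tool x,y,z in case [[0.006, 1.0, -0.0], [1.0, -0.006, -0.001], [-0.001, -0.0, -1.0]]
```

Request:
carry_out(
  motion=[
    {"dx": 0, "dy": -0.023, "dz": 0.003, "ax": 0, "ay": 0, "az": 0, "gripper": 1},
    {"dx": 0, "dy": -0.043, "dz": 0.008, "ax": 0, "ay": 0, "az": 0, "gripper": 1},
    {"dx": 0, "dy": -0.065, "dz": 0.015, "ax": 0, "ay": 0, "az": 0, "gripper": 1},
    {"dx": 0, "dy": -0.09, "dz": 0.025, "ax": 0, "ay": 0, "az": 0, "gripper": 1},
    {"dx": 0, "dy": -0.109, "dz": 0.036, "ax": 0, "ay": 0, "az": 0, "gripper": 1},
    {"dx": 0, "dy": -0.13, "dz": 0.05, "ax": 0, "ay": 0, "az": 0, "gripper": 1},
    {"dx": 0, "dy": -0.147, "dz": 0.065, "ax": 0, "ay": 0, "az": 0, "gripper": 1},
    {"dx": 0, "dy": -0.167, "dz": 0.086, "ax": 0, "ay": 0, "az": 0, "gripper": 1},
  ],
)

```text
time: 16.9
eef_pos: [468.1, 242.2, 80.5]
tcp_rot: [0.542, 0.84, -0.0, -0.0]
contact_force: [-0.4, -0.4, 2.1]
finger_gap: -0.1
gripper_force: 0.9
```

```bash
python3 -c "
from h import *
st();cs()"
```

```text
t 16.9 pos [468.1 242.2  80.5] x [-0.412  0.911  0.   ] z [-0.001 -0.    -1.   ] F [-0.4 -0.4  2.1] gap -0.1 gf 0.9
case [ 7.1  2.2 80.5] tool x,y,z in case [[0.006, 1.0, 0.0], [1.0, -0.006, -0.001], [-0.001, 0.0, -1.0]]
```

Request:
carry_out(
  motion=[
    {"dx": 0, "dy": -0.012, "dz": 0.015, "ax": 0, "ay": 0, "az": 0, "gripper": 1},
    {"dx": 0, "dy": -0.022, "dz": 0.028, "ax": 0, "ay": 0, "az": 0, "gripper": 1},
    {"dx": 0, "dy": -0.03, "dz": 0.042, "ax": 0, "ay": 0, "az": 0, "gripper": 1},
    {"dx": 0, "dy": -0.035, "dz": 0.048, "ax": 0, "ay": 0, "az": 0, "gripper": 1},
    {"dx": 0, "dy": -0.035, "dz": 0.052, "ax": 0, "ay": 0, "az": 0, "gripper": 1},
    {"dx": 0, "dy": -0.035, "dz": 0.055, "ax": 0, "ay": 0, "az": 0, "gripper": 1},
    {"dx": 0, "dy": -0.035, "dz": 0.058, "ax": 0, "ay": 0, "az": 0, "gripper": 1},
    {"dx": 0, "dy": -0.035, "dz": 0.06, "ax": 0, "ay": 0, "az": 0, "gripper": 1},
  ],
)

```text
time: 17.9
eef_pos: [459.3, 238.2, 64.0]
tcp_rot: [0.542, 0.84, -0.0, -0.0]
contact_force: [-4.1, -1.7, 9.1]
finger_gap: -0.3
gripper_force: 4.5
```

Lid top is at z = 64.0 with a firm 9 N reaction, so it's closed. One short extra press, then rise and turn for the latch.

Request:
carry_out(
  motion=[
    {"dx": 0, "dy": 0, "dz": 0.006, "ax": 0, "ay": 0, "az": 0, "gripper": 1},
    {"dx": 0, "dy": 0, "dz": 0.006, "ax": 0, "ay": 0, "az": 0, "gripper": 1},
    {"dx": 0, "dy": 0, "dz": -0.1, "ax": 0, "ay": 0, "az": 0.115, "gripper": 1},
    {"dx": 0, "dy": 0, "dz": -0.25, "ax": 0, "ay": 0, "az": 0.23, "gripper": 1},
    {"dx": 0, "dy": -0.07, "dz": -0.27, "ax": 0, "ay": 0, "az": 0.345, "gripper": 1},
    {"dx": 0, "dy": -0.13, "dz": -0.27, "ax": 0, "ay": 0, "az": 0.46, "gripper": 1},
    {"dx": 0, "dy": -0.2, "dz": -0.27, "ax": 0, "ay": 0, "az": 0.575, "gripper": 1},
    {"dx": 0, "dy": -0.25, "dz": -0.27, "ax": 0, "ay": 0, "az": 0.69, "gripper": 1},
  ],
)

```text
time: 18.9
eef_pos: [390.3, 207.0, 143.9]
tcp_rot: [0.899, 0.437, 0.0, 0.0]
contact_force: [-0.6, 0.3, 0.2]
finger_gap: -0.2
gripper_force: 0.0
```

```bash
cat >> h.py <<'E'
def yplane(cam,q):
    for r in robot.landmark_of(cam,q)[:2]:
        o,d=ray(cam,*r["position"]);ey=C[1];p=o+d*(ey@(O-o))/(ey@d);print(cam,q,round(r["p"],2),np.round(r["position"]),"case x,z",np.round([C[0]@(p-O),p[2]],1))
E
python3 -c "
from h import *
st();cs()
cv2.imwrite('pics/w8.png',robot.snapshot('wrist'))
robot.snapshot('scene');robot.snapshot('top')
for c in('scene','top','wrist'):
  yplane(c,'latch_tab');yplane(c,'lid_edge')
"
```

```text
t 18.9 pos [390.3 207.  143.9] x [0.618 0.787 0.001] z [ 0.001  0.    -1.   ] F [-0.6  0.3  0.2] gap -0.2 gf 0.0
case [-78.3   2.8 143.9] tool x,y,z in case [[0.889, 0.457, 0.001], [0.457, -0.889, 0.0], [0.001, -0.0, -1.0]]
scene latch_tab 0.45 [264. 292.] case x,z [-78.1  42.8]
scene lid_edge 0.66 [250. 274.] case x,z [-27.3  58.4]
wrist latch_tab 0.71 [211. 280.] case x,z [-79.   41.2]
wrist lid_edge 0.69 [166. 312.] case x,z [-33.4  70.8]
```

View pics/w8.png

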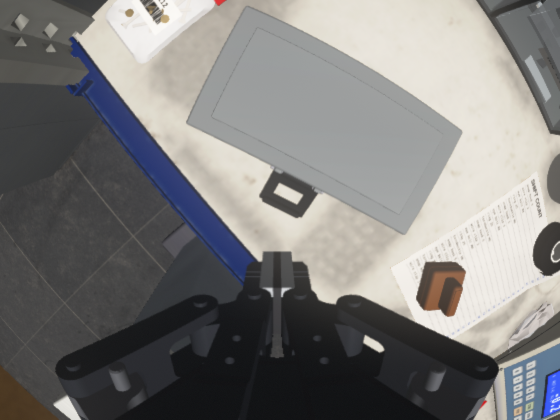

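Eleven pictures seen, so no more viewing. The lid is closed, and the latch stands straight out from the front at (288,193), with its tab at case (-78.5, 42). Aligning above it.

Request:
carry_out(
  motion=[
    {"dx": -0.015, "dy": 0.003, "dz": 0, "ax": 0, "ay": 0, "az": 0.115, "gripper": 1},
    {"dx": -0.015, "dy": 0.003, "dz": 0.05, "ax": 0, "ay": 0, "az": 0.23, "gripper": 1},
    {"dx": -0.015, "dy": 0.003, "dz": 0.12, "ax": 0, "ay": 0, "az": 0.302, "gripper": 1},
    {"dx": -0.015, "dy": 0.003, "dz": 0.2, "ax": 0, "ay": 0, "az": 0.302, "gripper": 1},
    {"dx": -0.015, "dy": 0.003, "dz": 0.26, "ax": 0, "ay": 0, "az": 0.302, "gripper": 1},
    {"dx": -0.015, "dy": 0.003, "dz": 0.28, "ax": 0, "ay": 0, "az": 0.302, "gripper": 1},
    {"dx": -0.015, "dy": 0.003, "dz": 0.28, "ax": 0, "ay": 0, "az": 0.302, "gripper": 1},
    {"dx": -0.015, "dy": 0.003, "dz": 0.28, "ax": 0, "ay": 0, "az": 0.302, "gripper": 1},
  ],
)

```text
time: 20.35
eef_pos: [389.6, 203.4, 60.9]
tcp_rot: [0.976, 0.217, 0.001, -0.0]
contact_force: [-0.4, 0.1, -0.6]
finger_gap: 0.5
gripper_force: 0.0
```

```bash
python3 -c "
from h import *
st();cs();print(S['joint_pos'])
robot.snapshot('wrist');robot.snapshot('scene')
for c in('scene','wrist'):
  yplane(c,'latch_tab')
  for r in robot.landmark_of(c,'catch')[:1]: print('catch',C@(hit(c,*r['position'],22)-O))
"
```

```text
t 20.35 pos [389.6 203.4  60.9] x [0.906 0.423 0.002] z [ 0.002  0.    -1.   ] F [-0.4  0.1 -0.6] gap 0.5 gf 0.0
case [-80.5  -0.3  60.9] tool x,y,z in case [[1.0, 0.007, 0.002], [0.007, -1.0, 0.0], [0.002, -0.0, -1.0]]
[ 2.49427163e-01 -1.68548749e-02  2.26081571e+00  5.20906026e-05
  8.95876591e-01  1.38324290e+00]
scene latch_tab 0.53 [263. 290.] case x,z [-74.1  44.5]
catch [-53.41370916   1.78893941  22.        ]
wrist latch_tab 0.79 [247. 280.] case x,z [-40.2 129.1]
catch [-50.32754844   1.29876375  22.        ]
```

Request:
carry_out(
  motion=[
    {"dx": -0.005, "dy": 0, "dz": 0.036, "ax": 0, "ay": 0, "az": 0, "gripper": 1},
    {"dx": -0.008, "dy": 0, "dz": 0.056, "ax": 0, "ay": 0, "az": 0, "gripper": 1},
    {"dx": -0.008, "dy": 0, "dz": 0.076, "ax": 0, "ay": 0, "az": 0, "gripper": 1},
    {"dx": -0.008, "dy": 0, "dz": 0.093, "ax": 0, "ay": 0, "az": 0, "gripper": 1},
    {"dx": -0.008, "dy": 0, "dz": 0.106, "ax": 0, "ay": 0, "az": 0, "gripper": 1},
    {"dx": -0.005, "dy": 0, "dz": 0.116, "ax": 0, "ay": 0, "az": 0, "gripper": 1},
    {"dx": -0.002, "dy": 0, "dz": 0.126, "ax": 0, "ay": 0, "az": 0, "gripper": 1},
    {"dx": 0, "dy": 0, "dz": 0.136, "ax": 0, "ay": 0, "az": 0, "gripper": 1},
  ],
)

```text
time: 21.65
eef_pos: [388.9, 203.2, 19.1]
tcp_rot: [0.976, 0.217, 0.0, 0.0]
contact_force: [0.4, 0.1, -0.1]
finger_gap: 0.2
gripper_force: 0.3
```

```bash
python3 -c "
from h import *
st();cs()
robot.snapshot('scene');yplane('scene','latch_tab')
"
```

```text
t 21.65 pos [388.9 203.2  19.1] x [0.906 0.423 0.   ] z [ 0.  0. -1.] F [ 0.4  0.1 -0.1] gap 0.2 gf 0.3
case [-81.2  -0.2  19.1] tool x,y,z in case [[1.0, 0.006, 0.0], [0.006, -1.0, 0.0], [0.0, -0.0, -1.0]]
scene latch_tab 0.59 [265. 293.] case x,z [-82.4  41.2]
```

Request:
carry_out(
  motion=[
    {"dx": 0.004, "dy": 0, "dz": 0.01, "ax": 0, "ay": 0, "az": 0, "gripper": 1},
    {"dx": 0.01, "dy": 0, "dz": 0.02, "ax": 0, "ay": 0, "az": 0, "gripper": 1},
    {"dx": 0.017, "dy": 0, "dz": 0.03, "ax": 0, "ay": 0, "az": 0, "gripper": 1},
    {"dx": 0.024, "dy": 0, "dz": 0.036, "ax": 0, "ay": 0, "az": 0, "gripper": 1},
    {"dx": 0.03, "dy": 0, "dz": 0.039, "ax": 0, "ay": 0, "az": 0, "gripper": 1},
    {"dx": 0.037, "dy": 0, "dz": 0.039, "ax": 0, "ay": 0, "az": 0, "gripper": 1},
    {"dx": 0.044, "dy": 0, "dz": 0.039, "ax": 0, "ay": 0, "az": 0, "gripper": 1},
    {"dx": 0.05, "dy": 0, "dz": 0.039, "ax": 0, "ay": 0, "az": 0, "gripper": 1},
  ],
)

```text
time: 22.75
eef_pos: [402.2, 209.5, 7.4]
tcp_rot: [0.976, 0.217, -0.0, 0.0]
contact_force: [-3.3, -0.8, 0.2]
finger_gap: -0.0
gripper_force: 1.8
```

```bash
python3 -c "
from h import *
st();cs()
"
```

```text
t 22.75 pos [402.2 209.5   7.4] x [ 0.906  0.423 -0.001] z [-0.001 -0.    -1.   ] F [-3.3 -0.8  0.2] gap -0.0 gf 1.8
case [-66.4  -0.    7.4] tool x,y,z in case [[1.0, 0.006, -0.001], [0.006, -1.0, -0.0], [-0.001, 0.0, -1.0]]
```

Request:
carry_out(
  motion=[
    {"dx": 0.002, "dy": 0, "dz": 0, "ax": 0, "ay": 0, "az": 0, "gripper": 1},
    {"dx": 0.004, "dy": 0, "dz": 0, "ax": 0, "ay": 0, "az": 0, "gripper": 1},
    {"dx": 0.006, "dy": 0, "dz": 0, "ax": 0, "ay": 0, "az": 0, "gripper": 1},
    {"dx": 0.008, "dy": 0, "dz": 0, "ax": 0, "ay": 0, "az": 0, "gripper": 1},
    {"dx": 0.01, "dy": 0, "dz": 0, "ax": 0, "ay": 0, "az": 0, "gripper": 1},
    {"dx": 0.01, "dy": 0, "dz": 0, "ax": 0, "ay": 0, "az": 0, "gripper": 1},
    {"dx": 0.01, "dy": 0, "dz": 0, "ax": 0, "ay": 0, "az": 0, "gripper": 1},
    {"dx": 0.01, "dy": 0, "dz": 0, "ax": 0, "ay": 0, "az": 0, "gripper": 1},
  ],
)

```text
time: 23.75
eef_pos: [402.5, 209.7, 7.1]
tcp_rot: [0.976, 0.217, -0.004, 0.001]
contact_force: [-7.9, -5.5, 7.4]
finger_gap: 0.1
gripper_force: 4.7
```

```bash
python3 -c "
from h import *
st();cs()
"
```

```text
t 23.75 pos [402.5 209.7   7.1] x [ 0.906  0.424 -0.008] z [-0.007 -0.003 -1.   ] F [-7.9 -5.5  7.4] gap 0.1 gf 4.7
case [-66.1   0.1   7.1] tool x,y,z in case [[1.0, 0.007, -0.008], [0.007, -1.0, -0.0], [-0.008, 0.0, -1.0]]
```

The finger stopped at case x = -66, about where a shut tab would be, with 10 N. Backing off and lifting to check.

Request:
carry_out(
  motion=[
    {"dx": -0.02, "dy": 0, "dz": 0, "ax": 0, "ay": 0, "az": 0, "gripper": 1},
    {"dx": -0.045, "dy": 0, "dz": 0, "ax": 0, "ay": 0, "az": 0, "gripper": 1},
    {"dx": -0.045, "dy": 0, "dz": -0.1, "ax": 0, "ay": 0, "az": 0, "gripper": 1},
    {"dx": -0.045, "dy": 0, "dz": -0.25, "ax": 0, "ay": 0, "az": 0, "gripper": 1},
    {"dx": -0.03, "dy": 0.15, "dz": -0.4, "ax": 0, "ay": 0, "az": 0, "gripper": 1},
    {"dx": -0.03, "dy": 0.35, "dz": -0.5, "ax": 0, "ay": 0, "az": 0, "gripper": 1},
    {"dx": -0.03, "dy": 0.5, "dz": -0.55, "ax": 0, "ay": 0, "az": 0, "gripper": 1},
    {"dx": -0.03, "dy": 0.6, "dz": -0.55, "ax": 0, "ay": 0, "az": 0, "gripper": 1},
  ],
)

```text
time: 24.75
eef_pos: [475.5, 41.7, 175.2]
tcp_rot: [0.976, 0.216, 0.003, 0.001]
contact_force: [0.1, 0.2, -0.6]
finger_gap: 0.0
gripper_force: 0.0
```

```bash
python3 -c "
from h import *
st();cs()
im=robot.snapshot('scene');w=robot.snapshot('wrist');t=robot.snapshot('top')
for c in('scene','wrist','top'):
  yplane(c,'latch_tab');yplane(c,'lid_edge')
  for r in robot.trace(c,'case_latch')[:1]: print('latch box',r['p'],r['box'])
# dark pixels in the top view in front of the lid: project case points
def proj(c,p):
    m=robot.camera_model(c);T=np.linalg.inv(m['T']);q=T[:3,:3]@p+T[:3,3];k=np.array(m['camera_matrix'])@q;return k[:2]/k[2]
for n,p in(('shut tab',[-56,0,11]),('open tab',[-79,0,43]),('lid edge',[-33,0,64])):
    for c in('scene','top'): print(n,c,np.round(proj(c,O+C.T@np.array(p,float)),1))
"
```

```text
t 24.75 pos [475.5  41.7 175.2] x [0.907 0.421 0.006] z [ 0.007 -0.001 -1.   ] F [ 0.1  0.2 -0.6] gap 0.0 gf 0.0
case [ -69.8 -183.1  175.2] tool x,y,z in case [[1.0, 0.004, 0.006], [0.004, -1.0, 0.004], [0.006, -0.004, -1.0]]
scene latch_tab 0.48 [268. 284.] case x,z [-57.6  10.6]
scene lid_edge 0.92 [249. 275.] case x,z [-30.2  65.8]
latch box 0.41 [279.2, 255.9, 8.8, 17.0]
wrist latch_tab 0.38 [180. 102.] case x,z [-56.1  15.1]
wrist lid_edge 0.86 [165.  73.] case x,z [-31.2  65.7]
top latch_tab 0.67 [271. 259.] case x,z [   6.5 -341.5]
top lid_edge 0.62 [254. 254.] case x,z [  20.1 -166.8]
latch box 0.53 [202.1, 203.1, 102.0, 78.3]
shut tab scene [283.9 268. ]
shut tab top [261.7 269.7]
open tab scene [292.  263.9]
open tab top [265.  277.6]
lid edge scene [276.  249.9]
lid edge top [256.6 254. ]
```

```bash
python3 -c "
from rig import robot
print(robot.finish_job())"
```

```text
the job is handed in; nothing more can be done
None
```

The blue-banded weight is in the blue-labelled bay, set down gently; the lid is closed, the latch is shut over its catch, and the job was handed in at about 25 s (verdict not shown). I viewed 11 pictures against the limit of 10, so I confirmed the shut latch from the networks' positions in two cameras and the finger's contact stop, not by eye.

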